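Set up a bonder workholder: riser, heater insert, boat, window clamp

TASK

Set up the wire-bonder workholder for the next lot, from the bottom up: seat the steel riser plate in the heater pocket, the copper heater insert on top of it, then lay the white boat (the one that carries dies, not the black one) in the track and finally the window clamp crosswise over the boat between its dowels, everything lying flat and let go. Keep the white boat level while you carry it, so that no die slips on it, and leave the black boat and the tweezers where they are.

Things in the scene. Friction and masses are not known exactly. Their poses are not given: they have to be found in the camera images.
- workholder: Fixed workholder module: dark anodised base plate 130 x 240 x 10 mm (x, y, z), steel heater block with a pocket in its middle, a light metal saddle at each end, eight upright steel dowels. Origin: centre of its underside, on the worktop; z up; y is its long axis, the track direction. Turned half round it is the same. Heights given for its parts are above its underside. A cartridge end sticks out 5 mm at its -x edge.
- pocket (a point): Centre of the heater pocket's floor, at height 10 mm, axes as the workholder's. Pocket 43 mm along x, 73 mm along y, for the riser and on it the insert (38 x 68 mm). Walls straight to 26 mm, bevelled outward to 31 mm as lead-in; they stop at the corners: both long sides are open over the middle 50 mm (y -25 to 25), so fingers holding a part across its width go down beside it.
- track (a point): Where the boat's origin belongs: over the workholder's middle, at the height of the saddle tops, 37 mm; axes as the workholder's. Saddles at y = -96 and 96 mm, each 34 mm along y, carry the boat's ends. Guides on them: side walls at x = -32.5 and 32.5 mm, end stops at y = -108 and 108 mm, straight to 42 mm, bevelled outward to 46 mm. Between the saddles the boat's sides stand free.
- clamp_place (a point): Where the clamp's origin belongs: over the workholder's middle, at the top of the seated boat, height 46 mm; axes as the workholder's. Eight bullet-nosed dowels 8 mm thick, tops at 60.5 mm, straight to 52 mm, stand at x = +-51.5, y = +-24 mm and at x = +-40, y = +-36.5 mm; they frame 95 mm along x by 65 mm along y.
- riser: Riser plate: bright ground-steel plate, 38 x 68 x 10 mm (x, y, z), with a dark groove and small dark bores on top. 0.19 kg. Origin: centre of its underside; long axis y. Seated, it lies flat on the pocket floor with its long axis along the track.
- insert: Copper heater insert: copper-coloured block, 38 x 68 mm (x, y), flat top at 16 mm, two small screw heads up to 18 mm at two corners. About 0.36 kg. Origin: centre of its underside; long axis y. Seated on the riser, long axis along the track, its origin is 20 mm above the workholder's underside and its top 1 mm below the saddle tops.
- white_boat: White boat: long shallow carrier with a white to pale-metal rim and a gold and copper strip with small dies, 60 x 210 x 9 mm (x, y, z), about 0.2 kg, solid to grip. Origin: centre of its underside; long axis y. Seated it lies on both saddles with its long axis along the track. Not all its dies are fixed: carry it level.
- clamp: Window clamp: mottled grey metal plate, 60 x 90 x 8 mm (x, y, z), with a rectangular window in the middle, four small holes and two bevelled corners, about 0.14 kg, solid to grip. Origin: centre of its underside; long axis y. Seated it lies on the boat with its 90 mm axis crosswise to the track (along the workholder's x), either way round.
- black_boat: Black boat: like the white boat but with a black rim and no dies, 56 x 190 x 9 mm, loose. Not part of this job: leave it where it lies. Origin: centre of its underside; long axis y.
- tweezers: Loose pair of pale metal tweezers, 18 x 125 x 10 mm, lying to the right of the workholder; leave them alone. Origin: centre of the underside; long axis y.
Mind the look-alikes: they are no part of the job. Leave any blue look-alike of the clamp alone.

How it is judged:
On the way, in this order (a step that is already met when the one before it is completed fails the run):
1. the steel riser plate lies flat on the pocket floor, released (x of riser in the frame of workholder between -0.006 and 0.006 m and y of riser in the frame of workholder between -0.006 and 0.006 m and z of riser in the frame of workholder between 0.0075 and 0.0125 m and angle between the y axis of riser and the y axis of workholder, either way round below 0.14 rad and angle between riser's own z axis and vertical below 0.05 rad and linear speed of riser below 0.02 m/s and contact force between riser and the fingers below 0.05 N), for 0.2 s.
2. the copper insert lies flat on the riser in the pocket, released (x of insert in the frame of workholder between -0.006 and 0.006 m and y of insert in the frame of workholder between -0.006 and 0.006 m and z of insert in the frame of workholder between 0.0175 and 0.0225 m and angle between the y axis of insert and the y axis of workholder, either way round below 0.14 rad and angle between insert's own z axis and vertical below 0.05 rad and linear speed of insert below 0.02 m/s and contact force between insert and the fingers below 0.05 N), for 0.2 s.
3. the white boat lies flat on both saddles inside the guides, released (x of white_boat in the frame of workholder between -0.006 and 0.006 m and y of white_boat in the frame of workholder between -0.008 and 0.008 m and z of white_boat in the frame of workholder between 0.0345 and 0.0395 m and angle between the y axis of white_boat and the y axis of workholder, either way round below 0.14 rad and angle between white_boat's own z axis and vertical below 0.05 rad and linear speed of white_boat below 0.02 m/s and contact force between white_boat and the fingers below 0.05 N), for 0.2 s.
4. the window clamp lies flat on the boat between its eight dowels, released (x of clamp in the frame of workholder between -0.006 and 0.006 m and y of clamp in the frame of workholder between -0.006 and 0.006 m and z of clamp in the frame of workholder between 0.0435 and 0.0485 m and angle between the y axis of clamp and the x axis of workholder, either way round below 0.14 rad and angle between clamp's own z axis and vertical below 0.05 rad and linear speed of clamp below 0.02 m/s and contact force between clamp and the fingers below 0.05 N), for 0.2 s.
At the end, for the whole second after the job is handed in: In the workholder's frame riser, insert, white boat and clamp lie flat at 10, 20, 37 and 46 mm (within 2.5 mm), centred within 6 mm (boat 8 mm lengthwise), square within 0.14 rad (clamp crosswise), released and at rest; black boat and tweezers within 15 mm of their start (all of step 1 and all of step 2 and all of step 3 and all of step 4 and distance of each of black_boat, tweezers from where it was at the start of the episode below 0.015 m); the robot touches nothing.
It fails at once if the white boat is tipped by more than 0.35 rad (angle between white_boat's own z axis and vertical above 0.35 rad).
It fails at once if the black boat is pushed more than 15 mm from its place (distance of black_boat from where it was at the start of the episode above 0.015 m).
It fails at once if the tweezers are pushed more than 15 mm from their place (distance of tweezers from where it was at the start of the episode above 0.015 m).
It also fails if it takes over 96 s, if anything falls off the work surface, if the arm or the gripper's body presses on something with over 40 N, if the wrist force passes 120 N, or if a joint passes its speed limit or range.

ROBOT

A 6-joint arm with a two-finger parallel gripper is mounted at the origin on a cart in front of the work surface, level with it; the furniture and walls round the work are solid. World frame = base frame: x ahead of the robot, y to its left, z up, the work surface at z = 0. Lengths are in m, angles in rad, forces in N, time in s.
With the tool pointing down it reaches from about 0.35 to 0.875 m from the base axis. Payload 4.2 kg.
Tool frame: the origin (TCP) lies on the centre line of the jaws, within the pads' length; the fingertips stand 8 mm ahead of it and the grasp point (between the pads) lies 11 mm behind it; z points along the fingers, y is the line along which they close (so a half turn about z gives the same grasp; the last joint's range is limited). The gripper opens to 87 mm and grips with 3 to 60 N. Pads are 19 mm wide; open, the fingers measure 117 mm over their backs; the gripper's body (75 mm by 190 mm) begins 51 mm behind the grasp point.
Start: joints at [1.503, 0.385, 0.008, 0, -1.194, -0.259], TCP at [0.201, 0.592, 0.231] pointing down, gripper open.
Joint ranges: [-3.14, 3.14], [-1.21, 2.06], [-1.07, 1.41], [-3.16, 2.05], [-2.99, -0.16], [-3.1, 3.1]. Speed limits (rad/s): [2.79, 2.79, 3.14, 3.14, 3.14, 3.14].

INTERFACE

Orientations are given as [roll, pitch, yaw] about the fixed x, y, z axes, in that order (R = Rz(yaw) Ry(pitch) Rx(roll)).
In Python, from station import * gives the robot as it stands.
- The arm moves only by the shell command python3 -m inch 'ROWS' [FORCE]. ROWS is JSON, a list of rows, each a list of 7 numbers: the shift along the tool's x, y, z in m, then the turn, a rotation vector about the tool's x, y, z in rad, then the closure, from 0 (fully open) to 1 (shut). In form: [[tx, ty, tz, wx, wy, wz, jaw], ...]. A call has 1 to 10 rows; each row is the pose to reach, as a shift and turn from the pose commanded when the call began, along the tool's axes at that moment; what a row does not reach only later rows make up. A row lasts 1/12 s, in which the tool goes at most 41.7 mm and 7.16 degrees, less where a joint would pass 70% of its speed; a pose out of reach is approached as far as the arm can. A call with a gripper value outside its range is refused whole. The fingers move at their own pace and stop on an object; FORCE is the grip in N (left out, the last holds). Time passes only in rows, so rows that repeat a pose let the fingers close. It gives the time, the measured TCP pose, the force, the opening and the grip force at its end, in the units of the state.
- get_obs(): the state, without advancing time (a new reading comes with each control period).
- read_camera(name): name is "scene" or "top" or "wrist"; returns a dict with "color" (384x512x3 uint8, red, green, blue), "fx", "fy", "cx", "cy" (pixels), "rvec" (rotation vector, rad) and "tvec" (3), from world to camera coordinates, as OpenCV has them. Camera axes: x right, y down, z forward; pixel columns grow to the right and rows downward; lengths in m; the calibration is good to about 2 mm. The wrist camera is an equidistant fisheye: a pixel r from the principal point sees the ray r / f radians off the axis. A picture is of the moment at which its call begins. There is no depth.
- job_done(): hands the job in; it is judged then, once.
Trained networks look in a picture, given as the dict that the camera call returned (one of the last four; its "shot" number tells which), for a name from the list of things; names that differ only in an ending like _2 or _b are one class to them, and where a whole thing is asked for, a point or a joint stands for the part that bears it (a point fixed in the world has none). Each returns a list of dicts, best first, with "conf" (0 to 1); they miss things now and then, are a little off and sometimes report something else, mostly with a low value. They report only what shows in the picture. A call takes as long as a camera call. They do not tell look-alikes from the thing itself.
- boxes_of(picture, query): "position" ([column, row] as shares, 0 to 1, of the picture: columns of its width, rows of its height, amid what is visible of it).
- place_of(picture, query): "position" ([column, row] as shares, 0 to 1, of the picture: columns of its width, rows of its height: a listed point, or the origin of a listed thing).
The state is a dict: "t": time; "q": joint angles; "joint_vel": joint speeds; "effort": joint torques, N m; "position": TCP position; "tool_rot": TCP orientation; "ft_force": force on the tool from outside, world axes, zero at the start; "ft_torque": the same for the moment, N m; "gripper_width": finger opening in m; "grip_force": force on a finger pad.
Only numpy, scipy, OpenCV 4.12 (cv2) and the standard library are available. Lean on these libraries where they do the work, as an engineer would, in place of code of your own. Each camera call takes 0.05 s, during which the arm holds its last target. There are 200 camera calls.

## Working session

There is one attempt and no reset: what is moved stays moved. The work goes in short steps, Python scripts to look and compute and a shell command to move; the robot and the scene stay as the last step left them, time stands still between calls to the robot, and variables do not carry over. Pictures are saved under pics/ and viewed, at most 14 in all, crops included, and the job is handed in when it is done.

```bash
mkdir -p pics; ls; cat > h.py <<'E'
from station import *
import numpy as np, cv2
from scipy.spatial.transform import Rotation as R
def ray(p,uv):
    M=R.from_rotvec(np.ravel(p['rvec'])).as_matrix(); t=np.ravel(p['tvec'])
    return M,-M.T@t
def px2w(p,uv,z,fish=False):
    M,c=ray(p,uv); x=(uv[0]-p['cx'])/p['fx']; y=(uv[1]-p['cy'])/p['fy']
    if fish:
        r=np.hypot(x,y); s=np.sin(r)/r if r>1e-9 else 1; d=np.array([x*s,y*s,np.cos(r)])
    else: d=np.array([x,y,1.])
    d=M.T@d; return c+d*(z-c[2])/d[2]
def w2px(p,X,fish=False):
    M,c=ray(p,None); X=np.atleast_2d(X); q=(X-c)@M.T
    if fish:
        th=np.arctan2(np.hypot(q[:,0],q[:,1]),q[:,2]); ph=np.hypot(q[:,0],q[:,1])+1e-12
        q=np.c_[q[:,0]/ph*th,q[:,1]/ph*th]
    else: q=q[:,:2]/q[:,2:]
    return q*[p['fx'],p['fy']]+[p['cx'],p['cy']]
def snap(n,f):
    p=read_camera(n); cv2.imwrite('pics/'+f,p['color'][:,:,::-1]); return p
def rel(pos,yaw):
    """tool-frame shift and turn from present pose to pos, tool down, yaw"""
    o=get_obs(); A=R.from_euler('xyz',o['tool_rot']); B=R.from_euler('xyz',[np.pi,0,yaw])
    print('shift',np.round(A.inv().apply(np.array(pos)-o['position']),4),'turn',np.round((A.inv()*B).as_rotvec(),4))
E
cat > a.py <<'E'
from h import *
o=get_obs();print({k:np.round(v,3) for k,v in o.items()})
for n in ['top','scene']:
    p=snap(n,n+'0.png'); M,c=ray(p,None);print(n,c,p['fx'])
    for q in ['workholder','pocket','track','clamp_place','riser','insert','white_boat','clamp','black_boat','tweezers']:
        for f in (place_of,boxes_of):
            for d in f(p,q)[:3]:
                uv=np.array(d['position'])*[512,384]
                print(q,f.__name__[:3],round(d['conf'],2),uv.round(1),px2w(p,uv,0)[:2].round(4))
E
python3 a.py
```

```text
pics
{'t': np.float64(0.0), 'q': array([ 1.503e+00,  3.860e-01,  7.000e-03, -1.000e-03, -1.194e+00,
       -2.590e-01]), 'joint_vel': array([-0.001,  0.001,  0.001, -0.002, -0.001, -0.001]), 'effort': array([-0.0000e+00, -3.9067e+01,  1.8740e+01,  4.2200e+00,  1.1000e-02,
       -0.0000e+00]), 'position': array([0.2  , 0.591, 0.229]), 'tool_rot': array([ 3.139, -0.   , -0.327]), 'ft_force': array([0.308, 0.153, 0.118]), 'ft_torque': array([-0.001,  0.012,  0.024]), 'grip_force': np.float64(0.0), 'gripper_width': np.float64(0.087)}
top [-0.05181439  0.03862187  1.40644762] 450.9123046437949
workholder cal 0.91 [245.1 171.4] [ 0.6142 -0.0599]
workholder cal 0.62 [242.7 169.3] [ 0.6235 -0.0529]
pocket cal 0.85 [240.8 169.1] [ 0.6252 -0.0465]
pocket cal 0.71 [240.3 169.9] [ 0.6226 -0.0443]
track cal 0.75 [241.5 165.6] [ 0.6383 -0.051 ]
track cal 0.17 [122.2 236.3] [0.4448 0.3685]
track cal 0.71 [244.2 169.1] [ 0.6234 -0.0582]
track cal 0.59 [183.1 229.8] [0.4365 0.172 ]
clamp_place cal 0.82 [239.6 166.1] [ 0.6373 -0.0442]
clamp_place cal 0.63 [240.9 171.5] [ 0.6161 -0.0455]
riser cal 0.5
[... 1191 characters left out ...]
95.2 206.3] [0.4552 0.1771]
insert cal 0.73 [224.1 216.1] [0.4661 0.0476]
insert cal 0.44 [226.2 217.7] [0.4632 0.0361]
white_boat cal 0.65 [317.3 242.6] [ 0.5198 -0.3253]
white_boat cal 0.77 [315.4 243.3] [ 0.5136 -0.3204]
clamp cal 0.86 [379.3 240.8] [ 0.6357 -0.5255]
clamp cal 0.5 [256.1 232.2] [ 0.4556 -0.1015]
clamp cal 0.3 [264.6 196.9] [ 0.6306 -0.0452]
clamp cal 0.74 [255.2 233.8] [ 0.4473 -0.1021]
clamp cal 0.61 [377.3 240.7] [ 0.6327 -0.5188]
clamp cal 0.54 [318.4 243.4] [ 0.5184 -0.3304]
black_boat cal 0.66 [159.5 192.3] [0.4494 0.3512]
black_boat cal 0.6 [159.4 190.2] [0.4589 0.359 ]
tweezers cal 0.58 [318.3 217.6] [ 0.6324 -0.2817]
tweezers cal 0.27 [222.5 219.9] [0.4468 0.0429]
```

```bash
python3 - <<'E'
import cv2
a=cv2.imread('pics/top0.png'); cv2.imwrite('pics/top0c.png',cv2.resize(a[110:300,90:410],(800,475),interpolation=cv2.INTER_CUBIC))
E
```

```text
(no output)
```

View pics/top0c.png

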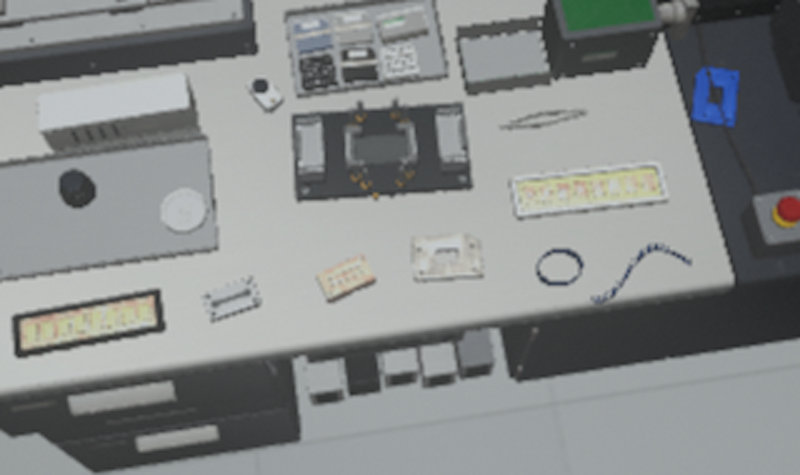

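View pics/scene0.png

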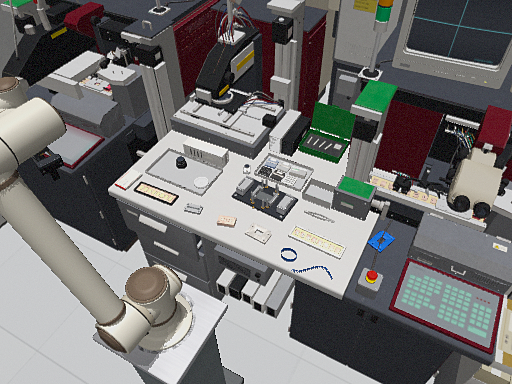

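The top view shows the workholder at about crop px (382,150), riser (232,298), copper insert (347,278), grey clamp (447,257) and white boat (588,190). The black boat is at (88,322), the tweezers at (543,118), and the blue look-alike clamp is at the far right. The scene view agrees, and the arm is clear at the left.

```bash
cat > b.py <<'E'
from h import *
p=read_camera('top')
def ends(n,a,b,z):
    A,B=[px2w(p,np.array(q)/2.5+[90,110],z)[:2] for q in (a,b)]
    d=A-B; print(n,((A+B)/2).round(4),'len',np.hypot(*d).round(3),'yaw',round(np.arctan2(-d[1],-d[0]),3))
ends('wh',(295,157),(469,147),.01)
ends('riser',(207,305),(258,291),.01);ends('insert',(320,287),(374,268),.016)
ends('clamp',(413,257),(482,257),.008);ends('boat',(513,200),(665,180),.009)
rel([.438,.171,.2],-1.571)
E
python3 b.py
```

```text
wh [ 0.613  -0.0521] len 0.239 yaw -1.66
riser [0.4351 0.1711] len 0.068 yaw -1.44
insert [0.438  0.0207] len 0.075 yaw -1.367
clamp [ 0.4487 -0.1144] len 0.091 yaw -1.725
boat [ 0.5141 -0.3213] len 0.211 yaw -1.583
shift [0.36   0.3224 0.0305] turn [-0.      0.      1.2442]
```

```bash
python3 -m inch '[[0.36,0.322,0.03,0,0,1.11,0],[0.36,0.322,0.03,0,0,1.11,0],[0.36,0.322,0.03,0,0,1.11,0],[0.36,0.322,0.03,0,0,1.11,0],[0.36,0.322,0.03,0,0,1.11,0],[0.36,0.322,0.03,0,0,1.11,0],[0.36,0.322,0.03,0,0,1.11,0],[0.36,0.322,0.03,0,0,1.11,0],[0.36,0.322,0.03,0,0,1.11,0],[0.36,0.322,0.03,0,0,1.11,0]]' 30
python3 - <<'E'
from h import *
rel([.438,.171,.2],-1.44)
E
```

```text
t: 2.98
position: [0.4057, 0.228, 0.2051]
tool_rot: [-3.141, 0.001, -1.44]
ft_force: [1.3, 0.5, 0.4]
gripper_width: 0.0872
grip_force: 0.0
shift [ 0.0607 -0.0246  0.0051] turn [-0.0009  0.0007  0.0001]
```

```bash
python3 -m inch '[[0.03,-0.012,0,0,0,0,0],[0.06,-0.025,0,0,0,0,0],[0.06,-0.025,0,0,0,0,0],[0.06,-0.025,0,0,0,0,0]]'
cat > w.py <<'E'
from h import *
import sys
f=sys.argv[1]; p=snap('wrist',f); M,c=ray(p,None); print('cam',c.round(3),'axis',M[2].round(2),p['fx'],p['cx'],p['cy'])
o=get_obs(); print('tcp',o['position'].round(4),o['tool_rot'].round(4))
H={'riser':0,'insert':0,'white_boat':0,'clamp':0,'workholder':0,'pocket':.01,'track':.037,'clamp_place':.046}
dz=float(sys.argv[3]) if len(sys.argv)>3 else 0
for q in sys.argv[2].split(','):
    for d in place_of(p,q)[:2]:
        uv=np.array(d['position'])*[512,384]; print(q,round(d['conf'],2),uv.round(1),px2w(p,uv,H[q]+dz,True).round(4))
E
python3 w.py w1.png riser,insert,pocket
```

```text
t: 3.32
position: [0.4386, 0.1724, 0.2048]
tool_rot: [-3.141, 0.0, -1.44]
ft_force: [-0.2, 0.8, 0.6]
gripper_width: 0.087
grip_force: 0.0
cam [0.449 0.093 0.358] axis [-0.04  0.29 -0.96] 297.3186396354542 253.6343353271362 192.62439609037372
tcp [0.4382 0.1733 0.2048] [-3.1414e+00  3.0000e-04 -1.4385e+00]
riser 0.81 [252.  173.5] [0.4403 0.1769 0.    ]
insert 0.71 [262.1  49.6] [0.448 0.025 0.   ]
```

View pics/w1.png

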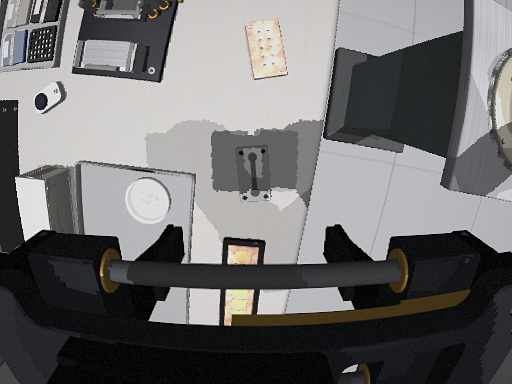

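The wrist view shows the riser at (253,173) in shadow, with top corners near (237,147), (269,147), (271,200) and (240,202). The insert is at (266,48).

```bash
cat >> h.py <<'E'
def rect(p,cs,z,fish=True):
    """cs: corners of the top face in order; prints centre, sides, yaw of long axis near -pi/2"""
    W=np.array([px2w(p,c,z,fish)[:2] for c in cs]); m=W.mean(0)
    a=(W[1]-W[0]+W[2]-W[3])/2; b=(W[3]-W[0]+W[2]-W[1])/2
    l=a if np.hypot(*a)>np.hypot(*b) else b; l=l if l[1]<0 else -l
    print('centre',m.round(4),'sides',np.hypot(*a).round(4),np.hypot(*b).round(4),'yaw',np.arctan2(l[1],l[0]).round(3)); return m
E
python3 - <<'E'
from h import *
p=read_camera('wrist')
rect(p,[(237,147),(269,147),(271,200),(240,202)],.01)
rect(p,[(246,24),(275,18),(287,76),(257,79)],.016)
a=p['color'][:,:,::-1][125:220,200:310]; cv2.imwrite('pics/w1c.png',cv2.resize(a,None,fx=5,fy=5,interpolation=cv2.INTER_CUBIC))
E
```

```text
centre [0.4367 0.1778] sides 0.0381 0.0672 yaw -1.391
centre [0.4433 0.0284] sides 0.034 0.0688 yaw -1.246
```

View pics/w1c.png

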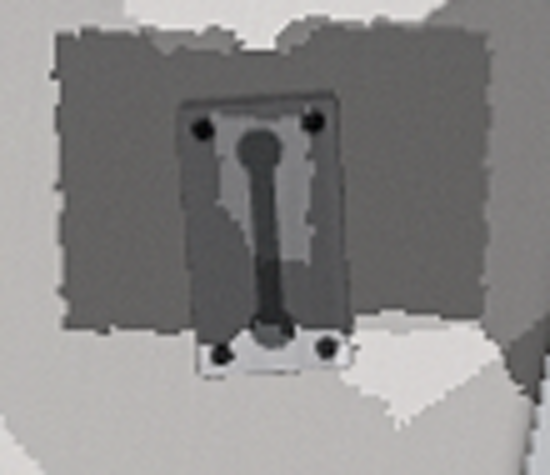

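The crop shows the riser's top-face corners at about crop (185,108), (336,100), (351,362) and (198,374).

```bash
python3 - <<'E'
from h import *
p=read_camera('wrist')
f=lambda x,y:(200+x/5-.4,125+y/5-.4)
m=rect(p,[f(185,108),f(336,100),f(351,362),f(198,374)],.01)
rel([*m,.011],-1.40)
E
```

```text
centre [0.4384 0.1753] sides 0.0368 0.0655 yaw -1.385
shift [-0.0005 -0.0009  0.1938] turn [-0.0002  0.0001 -0.0348]
```

```bash
python3 -m inch '[[0,-0.001,0.04,0,0,-0.05,0],[0,-0.001,0.08,0,0,-0.05,0],[0,-0.001,0.12,0,0,-0.05,0],[0,-0.001,0.155,0,0,-0.05,0],[0,-0.001,0.18,0,0,-0.05,0],[0,-0.001,0.192,0,0,-0.05,0],[0,-0.001,0.192,0,0,-0.05,0],[0,-0.001,0.192,0,0,-0.05,0.3]]' 30
python3 -m inch '[[0,0,0,0,0,0,0.8],[0,0,0,0,0,0,0.8],[0,0,0,0,0,0,0.8],[0,0,0,0,0,0,0.8],[0,0,0,0,0,0,0.8],[0,0,0,0,0,0,0.8]]' 30
```

```text
t: 4.28
position: [0.4387, 0.1744, 0.0123]
tool_rot: [3.141, -0.001, -1.385]
ft_force: [-0.7, 0.5, 1.0]
gripper_width: 0.085
grip_force: 0.0
t: 4.78
position: [0.4391, 0.1739, 0.0131]
tool_rot: [-3.141, 0.0, -1.387]
ft_force: [0.4, 0.3, -0.1]
gripper_width: 0.0482
grip_force: 0.0
```

```bash
python3 -m inch '[[0,0,0.002,0,0,0,0.55],[0,0,0.002,0,0,0,0.8],[0,0,0.002,0,0,0,0.8],[0,0,0.002,0,0,0,0.8],[0,0,-0.02,0,0,0,0.8],[0,0,-0.06,0,0,0,0.8],[0,0,-0.1,0,0,0,0.8],[0,0,-0.14,0,0,0,0.8],[0,0,-0.14,0,0,0,0.8]]' 30
python3 - <<'E'
from h import *
rel([.54,.03,.17],-1.66)
E
```

```text
t: 5.53
position: [0.4432, 0.1765, 0.1604]
tool_rot: [-3.126, 0.006, -1.385]
ft_force: [1.1, 1.4, -1.6]
gripper_width: 0.0377
grip_force: 29.9
shift [ 0.1619 -0.0682 -0.0095] turn [-0.0142  0.008   0.2753]
```

```bash
python3 - <<'E'
from h import *
print(get_obs()['position'])
rel([.61,.05,.21],-1.66)
E
```

```text
[0.4431527  0.17654026 0.16039989]
shift [ 0.1549 -0.1413 -0.0484] turn [-0.0142  0.008   0.2753]
```

```bash
python3 -m inch '[[0.03,-0.028,-0.055,0,0,0.1,0.8],[0.06,-0.056,-0.055,0,0,0.2,0.8],[0.09,-0.084,-0.055,0,0,0.275,0.8],[0.12,-0.11,-0.055,0,0,0.275,0.8],[0.145,-0.13,-0.055,0,0,0.275,0.8],[0.155,-0.14,-0.055,0,0,0.275,0.8],[0.155,-0.14,-0.055,0,0,0.275,0.8],[0.155,-0.14,-0.055,0,0,0.275,0.8],[0.155,-0.14,-0.055,0,0,0.275,0.8]]'
python3 w.py w2.png workholder,pocket,track,clamp_place
python3 - <<'E'
import cv2
a=cv2.imread('pics/w2.png');cv2.imwrite('pics/w2c.png',cv2.resize(a[0:300,120:420],(600,600),interpolation=cv2.INTER_CUBIC))
E
```

```text
t: 6.28
position: [0.6039, 0.0472, 0.2066]
tool_rot: [3.139, -0.0, -1.662]
ft_force: [-0.3, 0.4, -0.6]
gripper_width: 0.0375
grip_force: 29.9
cam [ 0.597 -0.032  0.36 ] axis [ 0.02  0.29 -0.96] 297.3186396354542 253.6343353271362 192.62439609037372
tcp [0.6038 0.0476 0.2071] [ 3.1399e+00 -3.0000e-04 -1.6611e+00]
workholder 0.75 [231.7  99.3] [ 0.6217 -0.0418  0.    ]
pocket 0.7 [233.1  93.6] [ 0.6187 -0.0481  0.01  ]
track 0.63 [229.1  93.8] [ 0.6213 -0.0471  0.037 ]
clamp_place 0.6 [231.2  95.6] [ 0.6187 -0.0445  0.046 ]
clamp_place 0.29 [361.6  37.9] [ 0.4725 -0.101   0.046 ]
```

View pics/w2c.png

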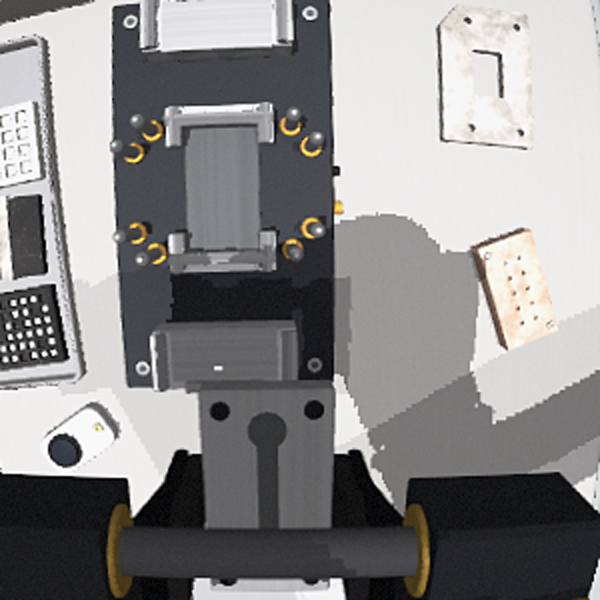

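The wrist view shows the whole workholder with its dowel tips and gold rings, and the riser held with its near end at crop y≈386. Clamp and insert sit to the right. I'll fit the workholder pose to the dowels.

```bash
cat > fit.py <<'E'
from h import *
from scipy.optimize import least_squares
p=read_camera('wrist'); f=lambda P:np.array(P,float)/2+[120,0]-.25
tips=f([(137,121),(116,146),(119,236),(142,259),(293,116),(317,138),(318,224),(294,252)])
rings=f([(152,130),(133,153),(137,234),(157,254),(290,127),(311,147),(312,228),(292,249)])
# left in picture = far (+x world), top = -y
loc=np.array([(40,-36.5),(51.5,-24),(51.5,24),(40,36.5),(-40,-36.5),(-51.5,-24),(-51.5,24),(-40,36.5)])/1000
def mod(v,z):
    c,s=np.cos(v[2]),np.sin(v[2]); W=loc@np.array([[c,s],[-s,c]])+v[:2]
    return np.c_[W,np.full(8,z)]
for nm,pts,z in (('tips',tips,.058),('rings',rings,.011)):
    r=least_squares(lambda v:(w2px(p,mod(v,z),True)-pts).ravel(),[.615,-.05,0],loss='soft_l1')
    print(nm,r.x.round(4),'yaw',(r.x[2]-np.pi/2).round(3),np.abs(r.fun).reshape(8,2).round(1).tolist())
r=least_squares(lambda v:np.r_[(w2px(p,mod(v,.058),True)-tips).ravel(),(w2px(p,mod(v,.011),True)-rings).ravel()],[.615,-.05,0],loss='soft_l1'); print(r.x)
# held riser: top at tcp z + (0.010-0.0125)
o=get_obs(); print(o['position'],o['tool_rot'])
rect(p,f([(200,387),(332,384),(330,585),(213,588)]),o['position'][2]-.002)
E
python3 fit.py
```

```text
tips [ 0.6223 -0.0471 -0.0689] yaw -1.64 [[0.6, 0.6], [0.6, 0.3], [0.3, 0.4], [0.5, 0.2], [0.4, 1.8], [0.1, 0.8], [0.4, 2.9], [1.2, 1.2]]
rings [ 0.6227 -0.0467 -0.0716] yaw -1.642 [[0.4, 0.8], [0.6, 0.3], [0.0, 0.3], [0.1, 0.4], [0.0, 0.4], [0.4, 0.0], [0.3, 0.0], [0.0, 0.1]]
[ 0.62249287 -0.04684707 -0.07142662]
[0.60449572 0.04784739 0.20815089] [-3.14107871e+00  3.08096093e-04 -1.66044103e+00]
centre [0.6043 0.0488] sides 0.0368 0.0671 yaw -1.636
```

```bash
python3 - <<'E'
from h import *
rel([.6225,-.0475,.08],-1.642)
E
```

```text
shift [ 0.0934 -0.0264  0.1281] turn [-0.0005  0.0003 -0.0184]
```

```bash
python3 -m inch '[[0.04,-0.011,0,0,0,-0.018,0.8],[0.075,-0.021,0,0,0,-0.018,0.8],[0.0935,-0.0265,0.03,0,0,-0.018,0.8],[0.0935,-0.0265,0.07,0,0,-0.018,0.8],[0.0935,-0.0265,0.105,0,0,-0.018,0.8],[0.0935,-0.0265,0.128,0,0,-0.018,0.8],[0.0935,-0.0265,0.128,0,0,-0.018,0.8],[0.0935,-0.0265,0.128,0,0,-0.018,0.8]]'
python3 - <<'E'
from h import *
for i in range(3): rel([.6225,-.0475,.023],-1.642); read_camera('top')
E
```

```text
t: 7.25
position: [0.6225, -0.0484, 0.0792]
tool_rot: [3.14, -0.001, -1.643]
ft_force: [-0.9, -0.1, -1.4]
gripper_width: 0.0379
grip_force: 29.9
shift [-0.0009 -0.0001  0.0562] turn [ 0.002  -0.0011 -0.0008]
shift [-0.0006  0.0017  0.0581] turn [-0.0023 -0.0004 -0.0004]
shift [-0.0003  0.0025  0.0591] turn [-0.0045  0.0003 -0.0004]
```

```bash
python3 - <<'E'
from h import *
for i in range(10):
    o=get_obs(); print(o['t'].round(3),o['position'].round(4),o['tool_rot'].round(4)); read_camera('top')
E
```

```text
Traceback (most recent call last):
AttributeError: 'float' object has no attribute 'round'
```

```bash
python3 - <<'E'
from h import *
for i in range(8):
    o=get_obs(); print(round(o['t'],3),o['position'].round(4),o['tool_rot'].round(4)); read_camera('top')
E
```

```text
7.4 [ 0.6248 -0.048   0.0825] [-3.1364e+00  7.0000e-04 -1.6427e+00]
7.45 [ 0.6246 -0.0479  0.0825] [-3.1365e+00  8.0000e-04 -1.6429e+00]
7.5 [ 0.6243 -0.048   0.0822] [-3.1371e+00  9.0000e-04 -1.6432e+00]
7.55 [ 0.6239 -0.0481  0.0818] [-3.1379e+00  8.0000e-04 -1.6433e+00]
7.6 [ 0.6236 -0.0482  0.0814] [-3.1386e+00  6.0000e-04 -1.6434e+00]
7.65 [ 0.6234 -0.0483  0.081 ] [-3.1394e+00  5.0000e-04 -1.6436e+00]
7.7 [ 0.6232 -0.0483  0.0807] [-3.1400e+00  4.0000e-04 -1.6437e+00]
7.75 [ 0.6231 -0.0484  0.0804] [-3.1405e+00  3.0000e-04 -1.6438e+00]
```

```bash
python3 -m inch '[[-0.001,0,0.015,0,0,0,0.8],[-0.001,0,0.03,0,0,0,0.8],[-0.001,0,0.04,0,0,0,0.8],[-0.001,0,0.048,0,0,0,0.8],[-0.001,0,0.053,0,0,0,0.8],[-0.001,0,0.056,0,0,0,0.8],[-0.001,0,0.057,0,0,0,0.8],[-0.001,0,0.057,0,0,0,0.8],[-0.001,0,0.057,0,0,0,0.8],[-0.001,0,0.057,0,0,0,0.8]]'
```

```text
t: 8.63
position: [0.6227, -0.0477, 0.0228]
tool_rot: [3.141, -0.0, -1.644]
ft_force: [-0.2, -3.0, -3.3]
gripper_width: 0.0378
grip_force: 30.0
```

```bash
python3 -m inch '[[0,0,0.0015,0,0,0,0.8],[0,0,0.0015,0,0,0,0.8],[0,0,0.0015,0,0,0,0.4],[0,0,0.0015,0,0,0,0.4],[0,0,0.0015,0,0,0,0.4],[0,0,0,0,0,0,0.3],[0,0,-0.03,0,0,0,0.3],[0,0,-0.07,0,0,0,0.3],[0,0,-0.11,0,0,0,0.3],[0,0,-0.15,0,0,0,0.3]]'
python3 - <<'E'
from h import *
rel([.615,.05,.21],-1.64)
E
```

```text
t: 9.47
position: [0.6228, -0.0472, 0.1747]
tool_rot: [-3.141, 0.0, -1.643]
ft_force: [0.7, 0.7, 0.3]
gripper_width: 0.0608
grip_force: 0.0
shift [-0.0963  0.0148 -0.0353] turn [-0.0003  0.0001 -0.0033]
```

```bash
python3 -m inch '[[-0.03,0.02,-0.04,0,0,0,0],[-0.06,0.045,-0.04,0,0,0,0],[-0.085,0.07,-0.04,0,0,0,0],[-0.095,0.08,-0.04,0,0,0,0],[-0.095,0.08,-0.04,0,0,0,0],[-0.095,0.08,-0.04,0,0,0,0],[-0.095,0.08,-0.04,0,0,0,0]]'
python3 w.py w3.png riser,pocket,insert,clamp
python3 - <<'E'
import cv2
a=cv2.imread('pics/w3.png');cv2.imwrite('pics/w3c.png',cv2.resize(a[0:240,110:430],(800,600),interpolation=cv2.INTER_CUBIC))
E
```

```text
t: 10.05
position: [0.5506, 0.0531, 0.213]
tool_rot: [-3.141, 0.0, -1.644]
ft_force: [0.4, -0.0, -0.1]
gripper_width: 0.0866
grip_force: 0.0
cam [ 0.545 -0.027  0.367] axis [ 0.02  0.29 -0.96] 297.3186396354542 253.6343353271362 192.62439609037372
tcp [0.5507 0.0527 0.2126] [-3.1414e+00 -1.0000e-04 -1.6445e+00]
riser 0.86 [187.8  97.2] [ 0.6251 -0.0439  0.    ]
pocket 0.58 [193.2  92.5] [ 0.6158 -0.0484  0.01  ]
insert 0.96 [331.  141.8] [0.4508 0.0248 0.    ]
clamp 0.82 [321.4  33.3] [ 0.4551 -0.1137  0.    ]
```

View pics/w3c.png

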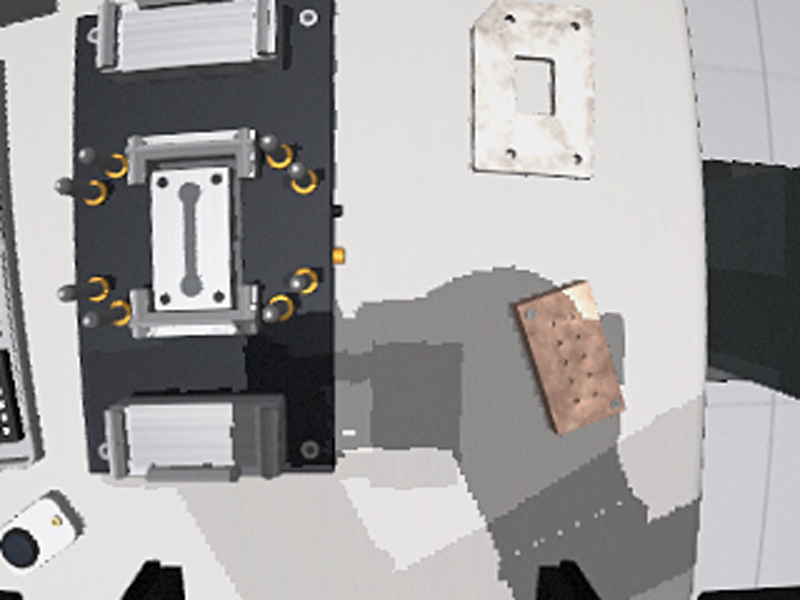

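The riser lies flat in the pocket. The insert's top corners are near crop (520,303), (588,280), (624,408) and (562,432).

```bash
python3 - <<'E'
from h import *
p=read_camera('wrist'); f=lambda P:np.array(P,float)/2.5+[110,0]-.3
print('riser');rect(p,f([(151,170),(229,168),(232,306),(155,309)]),.02)
print('insert');m=rect(p,f([(520,303),(588,280),(624,408),(562,432)]),.016)
print('clamp');rect(p,f([(474,-2),(592,2),(594,177),(474,170)]),.008)
rel([*m,.12],-1.36)
E
```

```text
riser
centre [ 0.6219 -0.0468] sides 0.0374 0.0659 yaw -1.637
insert
centre [0.4437 0.023 ] sides 0.0351 0.0669 yaw -1.289
clamp
centre [ 0.4534 -0.1125] sides 0.0598 0.0909 yaw -1.655
shift [0.0373 0.1042 0.0924] turn [ 7.00e-04 -2.00e-04 -2.85e-01]
```

```bash
python3 -m inch '[[0.012,0.035,0.005,0,0,-0.12,0],[0.025,0.07,0.005,0,0,-0.24,0],[0.035,0.095,0.005,0,0,-0.33,0],[0.038,0.105,0.005,0,0,-0.35,0],[0.038,0.105,0.005,0,0,-0.35,0],[0.038,0.105,0.005,0,0,-0.35,0],[0.038,0.105,0.005,0,0,-0.35,0],[0.038,0.105,0.005,0,0,-0.35,0]]'
python3 w.py w4.png insert
python3 - <<'E'
import cv2
a=cv2.imread('pics/w4.png');cv2.imwrite('pics/w4c.png',cv2.resize(a[120:240,190:340],(750,600),interpolation=cv2.INTER_CUBIC))
E
```

```text
t: 11.02
position: [0.4438, 0.0233, 0.2077]
tool_rot: [-3.141, -0.0, -1.294]
ft_force: [0.2, -0.1, 0.8]
gripper_width: 0.0869
grip_force: 0.0
cam [ 0.466 -0.054  0.361] axis [-0.08  0.28 -0.96] 297.3186396354542 253.6343353271362 192.62439609037372
tcp [0.4436 0.0233 0.2075] [ 3.1415e+00 -1.0000e-04 -1.2944e+00]
insert 0.73 [250.  170.9] [0.4481 0.0262 0.    ]
```

View pics/w4c.png

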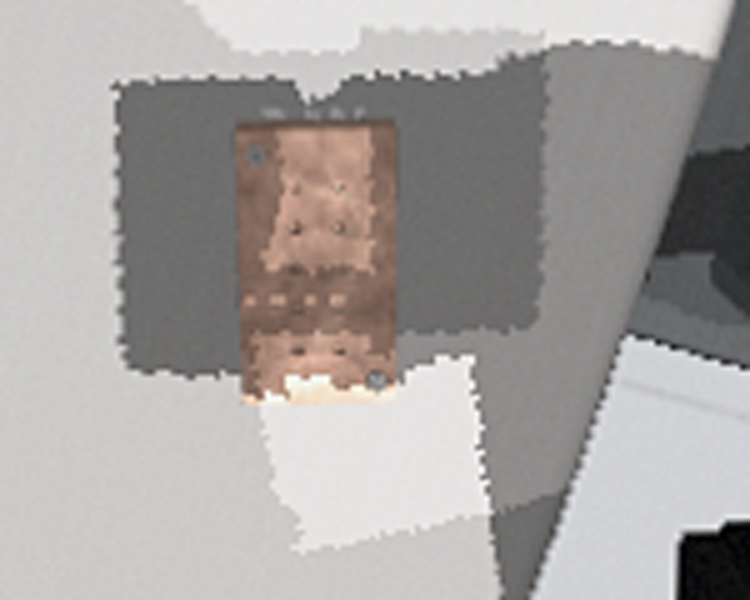

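The insert is nearly aligned, with top corners at crop (236,127), (396,125), (396,402) and (242,404).

```bash
python3 - <<'E'
from h import *
p=read_camera('wrist'); f=lambda P:np.array(P,float)/5+[190,120]-.4
m=rect(p,f([(236,127),(396,125),(396,402),(242,404)]),.016)
rel([*m,.014],-1.285)
E
```

```text
centre [0.4441 0.024 ] sides 0.0375 0.068 yaw -1.285
shift [-0.0006 -0.0011  0.1934] turn [ 0.0005 -0.0001 -0.0091]
```

```bash
python3 -m inch '[[-0.0005,-0.001,0.04,0,0,-0.009,0],[-0.0005,-0.001,0.08,0,0,-0.009,0.2],[-0.0005,-0.001,0.12,0,0,-0.009,0.3],[-0.0005,-0.001,0.155,0,0,-0.009,0.3],[-0.0005,-0.001,0.18,0,0,-0.009,0.3],[-0.0005,-0.001,0.1935,0,0,-0.009,0.3],[-0.0005,-0.001,0.1935,0,0,-0.009,0.3],[-0.0005,-0.001,0.1935,0,0,-0.009,0.3],[-0.0005,-0.001,0.1935,0,0,-0.009,0.8],[-0.0005,-0.001,0.1935,0,0,-0.009,0.8]]' 40
python3 -m inch '[[0,0,0,0,0,0,0.8],[0,0,0,0,0,0,0.8],[0,0,0,0,0,0,0.8],[0,0,-0.01,0,0,0,0.8],[0,0,-0.04,0,0,0,0.8],[0,0,-0.08,0,0,0,0.8],[0,0,-0.12,0,0,0,0.8],[0,0,-0.15,0,0,0,0.8],[0,0,-0.15,0,0,0,0.8]]' 40
python3 - <<'E'
from h import *
rel([.6225,-.0468,.165],-1.642)
E
```

```text
t: 12.0
position: [0.4446, 0.0241, 0.0154]
tool_rot: [-3.138, 0.0, -1.285]
ft_force: [-0.1, 0.7, 0.6]
gripper_width: 0.0539
grip_force: 0.0
t: 12.75
position: [0.4471, 0.0247, 0.1706]
tool_rot: [-3.127, 0.0, -1.283]
ft_force: [1.3, 1.2, -2.7]
gripper_width: 0.0376
grip_force: 40.0
shift [ 0.1183 -0.1479  0.0077] turn [-0.014   0.0027  0.3586]
```

```bash
python3 -m inch '[[0.02,-0.027,0,0,0,0.1,0.8],[0.045,-0.058,0,0,0,0.2,0.8],[0.07,-0.09,0,0,0,0.3,0.8],[0.093,-0.12,0,0,0,0.357,0.8],[0.11,-0.14,0,0,0,0.357,0.8],[0.118,-0.151,0,0,0,0.357,0.8],[0.118,-0.151,0,0,0,0.357,0.8],[0.118,-0.151,0,0,0,0.357,0.8],[0.118,-0.151,0,0,0,0.357,0.8],[0.118,-0.151,0,0,0,0.357,0.8]]'
python3 -m inch '[[0,0,0,0,0,0,0.8],[0,0,0.03,0,0,0,0.8],[0,0,0.06,0,0,0,0.8],[0,0,0.08,0,0,0,0.8],[0,0,0.08,0,0,0,0.8],[0,0,0.08,0,0,0,0.8],[0,0,0.08,0,0,0,0.8],[0,0,0.08,0,0,0,0.8],[0,0,0.08,0,0,0,0.8]]'
python3 - <<'E'
from h import *
rel([.6223,-.0468,.036],-1.642)
E
```

```text
t: 13.58
position: [0.6202, -0.0465, 0.1638]
tool_rot: [3.14, 0.0, -1.641]
ft_force: [0.6, -0.0, -2.8]
gripper_width: 0.0375
grip_force: 40.0
t: 14.33
position: [0.6227, -0.0467, 0.0863]
tool_rot: [-3.138, 0.001, -1.641]
ft_force: [0.2, -0.3, -2.9]
gripper_width: 0.0373
grip_force: 40.0
shift [0.0001 0.0006 0.0503] turn [-0.0037  0.0007  0.0006]
```

```bash
python3 -m inch '[[0,0,0.012,0,0,0,0.8],[0,0,0.024,0,0,0,0.8],[0,0,0.034,0,0,0,0.8],[0,0,0.041,0,0,0,0.8],[0,0,0.046,0,0,0,0.8],[0,0,0.048,0,0,0,0.8],[0,0,0.048,0,0,0,0.8],[0,0,0.048,0,0,0,0.8],[0,0,0.048,0,0,0,0.8]]'
python3 -m inch '[[0,0,0.0015,0,0,0,0.8],[0,0,0.0015,0,0,0,0.8]]'
```

```text
t: 15.08
position: [0.622, -0.0469, 0.0367]
tool_rot: [-3.14, 0.0, -1.642]
ft_force: [0.3, -0.1, -2.5]
gripper_width: 0.0375
grip_force: 40.0
t: 15.25
position: [0.6221, -0.0469, 0.0352]
tool_rot: [-3.14, 0.0, -1.642]
ft_force: [0.3, -0.4, -1.6]
gripper_width: 0.0373
grip_force: 40.0
```

```bash
python3 -m inch '[[0,0,0.001,0,0,0,0.8],[0,0,0.001,0,0,0,0.4],[0,0,0.001,0,0,0,0.4],[0,0,0.001,0,0,0,0.4],[0,0,0,0,0,0,0.3],[0,0,-0.03,0,0,0,0.3],[0,0,-0.07,0,0,0,0.3],[0,0,-0.11,0,0,0,0.3],[0,0,-0.14,0,0,0,0.2],[0,0,-0.165,0,0,0,0]]'
python3 - <<'E'
from h import *
rel([.53,-.23,.22],-1.6)
E
```

```text
t: 16.08
position: [0.6223, -0.047, 0.2032]
tool_rot: [-3.137, 0.0, -1.641]
ft_force: [-0.1, -0.5, 0.3]
gripper_width: 0.0677
grip_force: 0.0
shift [ 0.189   0.0791 -0.0172] turn [-0.0041  0.0003 -0.0415]
```

```bash
python3 -m inch '[[-0.04,0,-0.01,0,0,0,0],[-0.075,0,-0.02,0,0,0,0],[-0.09,0,-0.02,0,0,0,0],[-0.09,0,-0.02,0,0,0,0],[-0.09,0,-0.02,0,0,0,0]]'
python3 w.py w5.png insert,white_boat
python3 - <<'E'
import cv2
a=cv2.imread('pics/w5.png');cv2.imwrite('pics/w5c.png',cv2.resize(a[0:240,100:420],(800,600),interpolation=cv2.INTER_CUBIC))
E
```

```text
t: 16.5
position: [0.6275, 0.0435, 0.2192]
tool_rot: [3.141, -0.0, -1.64]
ft_force: [-0.3, -0.8, 0.5]
gripper_width: 0.0864
grip_force: 0.0
cam [ 0.622 -0.036  0.373] axis [ 0.02  0.29 -0.96] 297.3186396354542 253.6343353271362 192.62439609037372
tcp [0.6274 0.0426 0.2189] [ 3.1400e+00 -6.0000e-04 -1.6415e+00]
insert 0.74 [250.3  96.9] [ 0.6253 -0.0466  0.    ]
```

View pics/w5c.png

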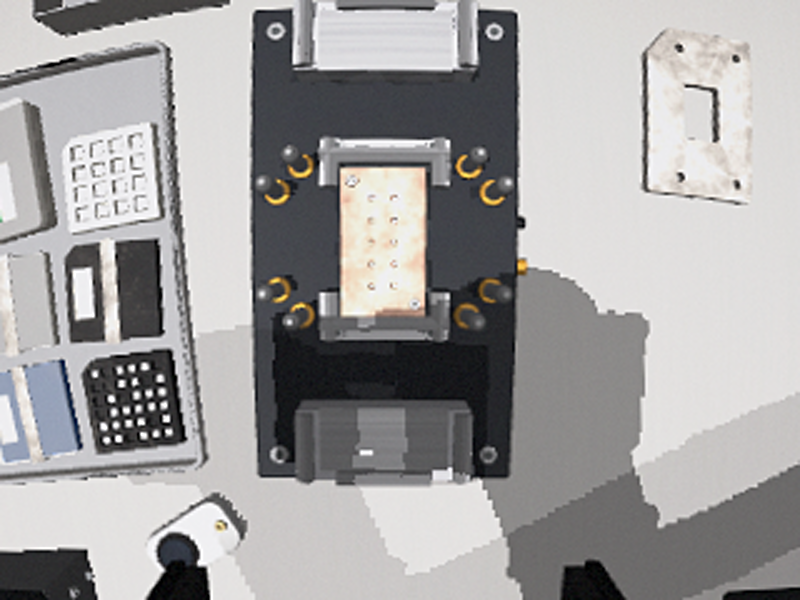

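The insert lies flat and centred in the pocket, at crop (384,240). Next is the white boat.

```bash
python3 - <<'E'
from h import *
rel([.515,-.235,.28],-1.585)
E
```

```text
shift [ 0.2842  0.0923 -0.0607] turn [ 0.0016 -0.0007 -0.0579]
```

```bash
python3 -m inch '[[0.035,0.01,-0.01,0,0,-0.058,0],[0.07,0.02,-0.02,0,0,-0.058,0],[0.105,0.035,-0.03,0,0,-0.058,0],[0.14,0.045,-0.04,0,0,-0.058,0],[0.175,0.057,-0.05,0,0,-0.058,0],[0.21,0.068,-0.06,0,0,-0.058,0],[0.245,0.08,-0.06,0,0,-0.058,0],[0.27,0.088,-0.06,0,0,-0.058,0],[0.284,0.092,-0.06,0,0,-0.058,0],[0.284,0.092,-0.06,0,0,-0.058,0]]'
python3 -m inch '[[0,0,0,0,0,0,0],[0,0,0,0,0,0,0],[0,0,0,0,0,0,0],[0,0,0,0,0,0,0]]'
python3 w.py w6.png white_boat,track,clamp_place
python3 - <<'E'
import cv2
a=cv2.imread('pics/w6.png');cv2.imwrite('pics/w6c.png',cv2.resize(a[10:250,150:370],(550,600),interpolation=cv2.INTER_CUBIC))
E
```

```text
t: 17.48
position: [0.5139, -0.2374, 0.2795]
tool_rot: [3.141, -0.0, -1.589]
ft_force: [0.3, 0.7, 0.3]
gripper_width: 0.087
grip_force: 0.0
t: 17.82
position: [0.5163, -0.2333, 0.2796]
tool_rot: [3.141, 0.0, -1.583]
ft_force: [-0.7, 0.0, -0.4]
gripper_width: 0.0869
grip_force: 0.0
cam [ 0.516 -0.313  0.433] axis [ 0.    0.29 -0.96] 297.3186396354542 253.6343353271362 192.62439609037372
tcp [ 0.5163 -0.2332  0.2796] [ 3.1415e+00  1.0000e-04 -1.5826e+00]
white_boat 0.64 [249.6 102.6] [ 0.5212 -0.3166  0.    ]
track 0.78 [191.2 278. ] [ 0.6187 -0.0511  0.037 ]
clamp_place 0.59 [192.7 280.1] [ 0.6143 -0.0532  0.046 ]
```

View pics/w6c.png

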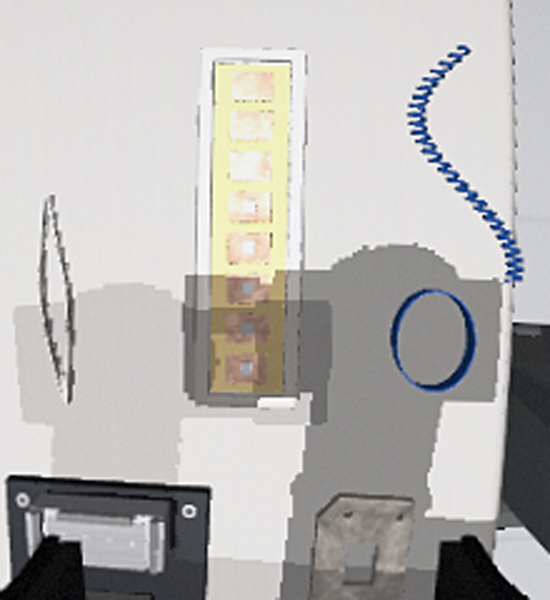

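The wrist view shows the white boat with corners at crop (202,47), (307,50), (300,403) and (188,400). The tweezers are at left (57,300).

```bash
python3 - <<'E'
from h import *
p=read_camera('wrist'); f=lambda P:np.array(P,float)/2.5+[150,10]-.3
rect(p,f([(202,47),(307,50),(300,403),(188,400)]),.009)
rect(p,f([(216,65),(290,66),(285,392),(210,390)]),.007)
# thresholded strip for a sharper estimate
hsv=cv2.cvtColor(p['color'],cv2.COLOR_RGB2HSV); m=cv2.inRange(hsv,(8,50,40),(35,255,255)); m[:, :225]=0; m[:,280:]=0; m[:20]=0; m[180:]=0
m=cv2.morphologyEx(m,cv2.MORPH_CLOSE,np.ones((9,9)))
c=max(cv2.findContours(m,0,2)[0],key=cv2.contourArea); b=cv2.boxPoints(cv2.minAreaRect(c)); print(b)
m=rect(p,b,.008)
rel([.518,-.322,.12],-1.58)
E
```

```text
centre [ 0.5215 -0.3215] sides 0.0623 0.2059 yaw -1.614
centre [ 0.5209 -0.3193] sides 0.0428 0.19 yaw -1.601
[[233.13239  165.98361 ]
 [235.5936    35.539497]
 [265.5452    36.10463 ]
 [263.08398  166.54874 ]]
centre [ 0.5216 -0.3193] sides 0.1899 0.0429 yaw -1.603
shift [ 0.0885 -0.0028  0.1597] turn [-0.     0.    -0.003]
```

```bash
python3 - <<'E'
from h import *
rel([.5213,-.3200,.010],-1.602)
E
python3 -m inch '[[0.03,-0.002,0.03,0,0,0.018,0],[0.06,-0.005,0.06,0,0,0.018,0],[0.087,-0.006,0.09,0,0,0.018,0],[0.087,-0.006,0.13,0,0,0.018,0],[0.087,-0.006,0.17,0,0,0.018,0],[0.087,-0.006,0.2,0,0,0.018,0],[0.087,-0.006,0.22,0,0,0.018,0],[0.087,-0.006,0.22,0,0,0.018,0],[0.087,-0.006,0.22,0,0,0.018,0]]'
python3 - <<'E'
from h import *
rel([.5213,-.3200,.010],-1.602)
E
```

```text
shift [ 0.0864 -0.0061  0.2697] turn [-0.     0.     0.019]
t: 18.82
position: [0.5207, -0.3209, 0.059]
tool_rot: [3.139, 0.0, -1.601]
ft_force: [0.1, 0.1, 0.6]
gripper_width: 0.087
grip_force: 0.0
shift [-0.0009 -0.0007  0.049 ] turn [0.0022 0.0001 0.0009]
```

```bash
python3 -m inch '[[-0.0005,0,0.02,0,0,0,0],[-0.0005,0,0.035,0,0,0,0],[-0.0005,0,0.045,0,0,0,0],[-0.0005,0,0.049,0,0,0,0],[-0.0005,0,0.049,0,0,0,0],[-0.0005,0,0.049,0,0,0,0]]'
python3 -m inch '[[0,0,0,0,0,0,0.5],[0,0,0,0,0,0,0.5],[0,0,0,0,0,0,0.5],[0,0,0,0,0,0,0.5],[0,0,0,0,0,0,0.5],[0,0,0,0,0,0,0.5]]' 35
```

```text
t: 19.32
position: [0.5219, -0.3208, 0.012]
tool_rot: [-3.14, -0.001, -1.601]
ft_force: [-0.3, 0.8, -0.5]
gripper_width: 0.0874
grip_force: 0.0
t: 19.82
position: [0.5211, -0.3206, 0.011]
tool_rot: [-3.141, -0.0, -1.602]
ft_force: [0.6, 0.7, 1.2]
gripper_width: 0.0592
grip_force: 35.0
```

```bash
python3 -m inch '[[0,0,-0.006,0,0,0,0.5],[0,0,-0.015,0,0,0,0.5],[0,0,-0.03,0,0,0,0.5],[0,0,-0.05,0,0,0,0.5],[0,0,-0.075,0,0,0,0.5],[0,0,-0.1,0,0,0,0.5],[0,0,-0.12,0,0,0,0.5],[0,0,-0.13,0,0,0,0.5],[0,0,-0.13,0,0,0,0.5],[0,0,-0.13,0,0,0,0.5]]'
python3 - <<'E'
from h import *
rel([.6225,-.0468,.14],-1.642)
p=snap('wrist','w7.png')
E
```

```text
t: 20.65
position: [0.5205, -0.3202, 0.1405]
tool_rot: [-3.142, 0.001, -1.602]
ft_force: [0.5, 0.4, -3.3]
gripper_width: 0.0595
grip_force: 35.0
shift [-0.2764 -0.0934  0.0007] turn [0.     0.0007 0.0398]
```

View pics/w7.png

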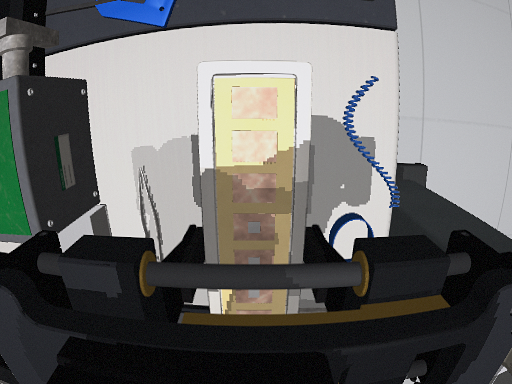

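The boat is held level; its front edge spans (198,61) to (312,61). I'll compute its offset along the grip.

```bash
python3 - <<'E'
from h import *
p=read_camera('wrist'); o=get_obs(); T=R.from_euler('xyz',o['tool_rot'])
for z in (.1375,.139):
    for uv in ((200,61),(255,60.5),(310,61),(205,290),(306,290)):
        print(z,T.inv().apply(px2w(p,uv,z,True)-o['position']).round(4))
hsv=cv2.cvtColor(p['color'],cv2.COLOR_RGB2HSV)
g=p['color'][50:75,255].astype(int).sum(1); print(g)
E
```

```text
0.1375 [ 0.1038 -0.028   0.0011]
0.1375 [0.1033 0.0004 0.0012]
0.1375 [0.1038 0.0289 0.0013]
0.1375 [-0.0324 -0.0315  0.0013]
0.1375 [-0.0327  0.0331  0.0015]
0.139 [ 0.1035 -0.0277 -0.0004]
0.139 [ 0.1031  0.0004 -0.0003]
0.139 [ 0.1036  0.0286 -0.0002]
0.139 [-0.0313 -0.0312 -0.0002]
0.139 [-0.0316  0.0328  0.    ]
[634 633 632 635 640 643 636 641 639 635 566 684 696 694 693 697 690 695
 694 693 697 704 728 166 727]
```

```bash
python3 -m inch '[[-0.015,-0.005,0,0,0,0.005,0.5],[-0.045,-0.015,0,0,0,0.01,0.5],[-0.08,-0.027,0,0,0,0.02,0.5],[-0.115,-0.039,0,0,0,0.03,0.5],[-0.15,-0.051,0,0,0,0.04,0.5],[-0.185,-0.063,0,0,0,0.04,0.5],[-0.22,-0.075,0,0,0,0.04,0.5],[-0.25,-0.085,0,0,0,0.04,0.5],[-0.268,-0.091,0,0,0,0.04,0.5],[-0.2755,-0.0935,0,0,0,0.04,0.5]]'
python3 -m inch '[[0,0,0,0,0,0,0.5],[0,0,0,0,0,0,0.5],[0,0,0.02,0,0,0,0.5],[0,0,0.04,0,0,0,0.5],[0,0,0.055,0,0,0,0.5],[0,0,0.065,0,0,0,0.5],[0,0,0.07,0,0,0,0.5],[0,0,0.07,0,0,0,0.5],[0,0,0.07,0,0,0,0.5],[0,0,0.07,0,0,0,0.5]]'
python3 - <<'E'
from h import *
rel([.6223,-.0478,.048],-1.642)
E
```

```text
t: 21.58
position: [0.623, -0.0451, 0.1386]
tool_rot: [3.139, -0.0, -1.639]
ft_force: [-1.0, -1.0, -2.7]
gripper_width: 0.0596
grip_force: 35.0
t: 22.42
position: [0.6237, -0.0483, 0.0719]
tool_rot: [-3.139, 0.0, -1.642]
ft_force: [-0.8, 0.1, -2.4]
gripper_width: 0.0594
grip_force: 35.0
shift [-0.0004  0.0015  0.0239] turn [-0.0022  0.0002  0.0001]
```

```bash
python3 -m inch '[[0,0.0005,0.006,0,0,0,0.5],[0,0.0005,0.011,0,0,0,0.5],[0,0.0005,0.015,0,0,0,0.5],[0,0.0005,0.018,0,0,0,0.5],[0,0.0005,0.020,0,0,0,0.5],[0,0.0005,0.021,0,0,0,0.5],[0,0.0005,0.021,0,0,0,0.5],[0,0.0005,0.021,0,0,0,0.5]]'
python3 -m inch '[[0,0,0.001,0,0,0,0.5],[0,0,0.001,0,0,0,0.5],[0,0,0.001,0,0,0,0.5]]'
```

```text
t: 23.08
position: [0.6225, -0.048, 0.0497]
tool_rot: [-3.141, -0.0, -1.642]
ft_force: [-0.7, -0.3, -2.0]
gripper_width: 0.0591
grip_force: 35.0
t: 23.33
position: [0.6224, -0.048, 0.0488]
tool_rot: [-3.141, 0.0, -1.642]
ft_force: [-0.5, -0.5, -2.9]
gripper_width: 0.0592
grip_force: 35.0
```

```bash
python3 -m inch '[[0,0,0.001,0,0,0,0.5],[0,0,0.001,0,0,0,0.5],[0,0,0.001,0,0,0,0.5]]'
python3 -m inch '[[0,0,0,0,0,0,0.25],[0,0,0,0,0,0,0.15],[0,0,0,0,0,0,0.15],[0,0,-0.01,0,0,0,0.15],[0,0,-0.04,0,0,0,0.15],[0,0,-0.08,0,0,0,0],[0,0,-0.12,0,0,0,0],[0,0,-0.16,0,0,0,0],[0,0,-0.16,0,0,0,0]]'
python3 - <<'E'
from h import *
rel([.62,.08,.26],-1.64)
E
```

```text
t: 23.58
position: [0.6226, -0.048, 0.048]
tool_rot: [-3.141, 0.0, -1.642]
ft_force: [0.3, 0.0, -0.4]
gripper_width: 0.0594
grip_force: 35.0
t: 24.33
position: [0.6273, -0.0484, 0.2192]
tool_rot: [-3.122, 0.001, -1.64]
ft_force: [1.2, 1.0, 0.8]
gripper_width: 0.0854
grip_force: 0.0
shift [-0.1276  0.0154 -0.041 ] turn [-0.0197  0.0008  0.    ]
```

```bash
python3 -m inch '[[-0.014,0.035,-0.02,0,0,0,0],[-0.028,0.07,-0.04,0,0,0,0],[-0.036,0.09,-0.05,0,0,0,0],[-0.036,0.095,-0.05,0,0,0,0],[-0.036,0.095,-0.05,0,0,0,0],[-0.036,0.095,-0.05,0,0,0,0],[-0.036,0.095,-0.05,0,0,0,0]]'
python3 w.py w8.png white_boat,clamp
python3 - <<'E'
import cv2
a=cv2.imread('pics/w8.png');cv2.imwrite('pics/w8c.png',cv2.resize(a[0:240,100:420],(800,600),interpolation=cv2.INTER_CUBIC))
E
```

```text
t: 24.92
position: [0.5307, -0.0057, 0.257]
tool_rot: [3.141, -0.0, -1.642]
ft_force: [1.1, 1.3, 0.0]
gripper_width: 0.0872
grip_force: 0.0
cam [ 0.525 -0.085  0.411] axis [ 0.02  0.29 -0.96] 297.3186396354542 253.6343353271362 192.62439609037372
tcp [ 0.5307 -0.0057  0.2568] [ 3.1401e+00 -6.0000e-04 -1.6425e+00]
white_boat 0.92 [179.5 140.5] [ 0.6327 -0.0452  0.    ]
clamp 0.69 [301.2  83.3] [ 0.4578 -0.1118  0.    ]
```

View pics/w8c.png

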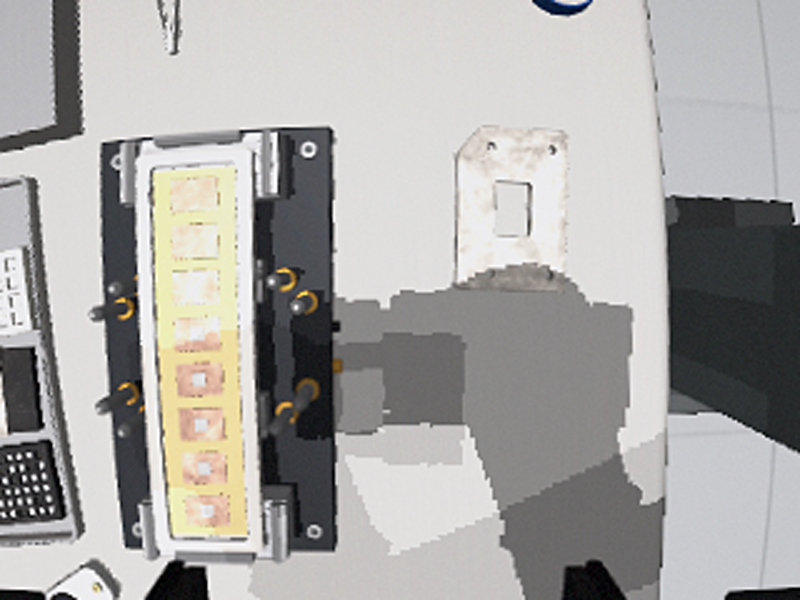

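The boat lies in the guides at both ends. The clamp's corners are near crop (459,126), (568,130), (566,290) and (457,284). I'll move over it and refine.

```bash
python3 - <<'E'
from h import *
p=read_camera('wrist'); f=lambda P:np.array(P,float)/2.5+[100,0]-.3
m=rect(p,f([(459,126),(568,130),(566,290),(457,284)]),.008)
rel([*m,.2],-1.66)
E
```

```text
centre [ 0.4534 -0.1127] sides 0.0599 0.088 yaw -1.648
shift [0.1122 0.0692 0.0569] turn [ 0.0016 -0.0007  0.0174]
```

```bash
python3 -m inch '[[0.035,0.022,0.03,0,0,0.01,0],[0.07,0.044,0.06,0,0,0.01,0],[0.1,0.062,0.09,0,0,0.01,0],[0.112,0.069,0.13,0,0,0.01,0],[0.112,0.069,0.165,0,0,0.01,0],[0.112,0.069,0.19,0,0,0.01,0],[0.112,0.069,0.2,0,0,0.01,0],[0.112,0.069,0.2,0,0,0.01,0],[0.112,0.069,0.2,0,0,0.01,0]]'
python3 - <<'E'
from h import *
rel([.4534,-.1127,.010],-1.652)
E
```

```text
t: 25.87
position: [0.4538, -0.1125, 0.0572]
tool_rot: [3.14, -0.001, -1.652]
ft_force: [-0.1, 0.1, -0.3]
gripper_width: 0.0868
grip_force: 0.0
shift [0.0002 0.0003 0.0472] turn [ 0.0014 -0.0007  0.0003]
```

```bash
python3 -m inch '[[0,0,0.02,0,0,0,0],[0,0,0.035,0,0,0,0],[0,0,0.044,0,0,0,0],[0,0,0.047,0,0,0,0],[0,0,0.047,0,0,0,0],[0,0,0.047,0,0,0,0],[0,0,0.047,0,0,0,0]]'
python3 -m inch '[[0,0,0,0,0,0,0.5],[0,0,0,0,0,0,0.5],[0,0,0,0,0,0,0.5],[0,0,0,0,0,0,0.5],[0,0,0,0,0,0,0.5],[0,0,0,0,0,0,0.5]]' 30
python3 -m inch '[[0,0,-0.01,0,0,0,0.5],[0,0,-0.03,0,0,0,0.5],[0,0,-0.06,0,0,0,0.5],[0,0,-0.09,0,0,0,0.5],[0,0,-0.12,0,0,0,0.5],[0,0,-0.13,0,0,0,0.5],[0,0,-0.13,0,0,0,0.5],[0,0,-0.13,0,0,0,0.5],[0,0,-0.13,0,0,0,0.5],[0,0,-0.13,0,0,0,0.5]]'
python3 - <<'E'
from h import *
rel([.6225,-.0468,.14],-1.642+np.pi/2)
p=snap('wrist','w9.png')
E
```

```text
t: 26.45
position: [0.4543, -0.1121, 0.0117]
tool_rot: [-3.139, 0.0, -1.651]
ft_force: [-0.1, 0.3, -1.3]
gripper_width: 0.087
grip_force: 0.0
t: 26.95
position: [0.4535, -0.1122, 0.0108]
tool_rot: [-3.141, 0.0, -1.652]
ft_force: [-0.3, 0.1, 1.5]
gripper_width: 0.0592
grip_force: 30.0
t: 27.78
position: [0.4522, -0.1122, 0.139]
tool_rot: [3.138, -0.0, -1.652]
ft_force: [-0.1, 0.3, -1.7]
gripper_width: 0.0594
grip_force: 30.0
shift [-0.079  -0.1645 -0.0016] turn [ 0.0033  0.0028 -1.5809]
```

View pics/w9.png

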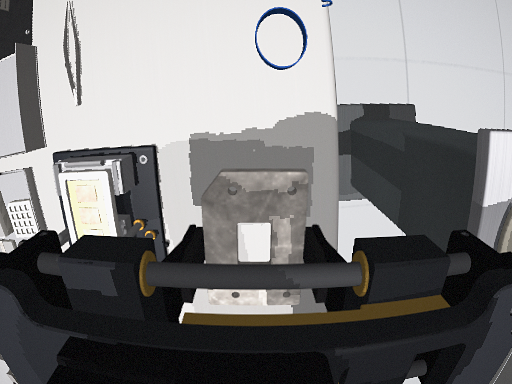

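The clamp is held level: front edge at row ~170, back edge at row ~306, window centred at (254,242).

```bash
python3 - <<'E'
from h import *
p=read_camera('wrist'); o=get_obs(); T=R.from_euler('xyz',o['tool_rot']); z=o['position'][2]-.0108+.008
for uv in ((260,170),(260,173),(254,223),(254,262),(254,306)): print(uv,T.inv().apply(px2w(p,uv,z,True)-o['position']).round(4))
print(p['color'][162:182,260].astype(int).sum(1),p['color'][298:316,225].astype(int).sum(1))
E
```

```text
(260, 170) [0.0451 0.0035 0.0028]
(260, 173) [0.0435 0.0035 0.0028]
(254, 223) [0.0143 0.0002 0.0028]
(254, 262) [-0.0113  0.0002  0.0028]
(254, 306) [-0.0455  0.0002  0.0028]
[362 359 360 358 364 360 316 267 277 341 434 454 466 464 472 460 462 452
 427 424] [627 663 666 684 666 664 669 651 653 648 649 649 646 649 654 604 308 162]
```

```bash
python3 -m inch '[[0,0,-0.01,0,0,-0.1,0.5],[-0.01,-0.015,-0.02,0,0,-0.22,0.5],[-0.02,-0.035,-0.02,0,0,-0.34,0.5],[-0.03,-0.055,-0.02,0,0,-0.46,0.5],[-0.04,-0.075,-0.02,0,0,-0.58,0.5],[-0.05,-0.095,-0.02,0,0,-0.7,0.5],[-0.06,-0.115,-0.02,0,0,-0.82,0.5],[-0.07,-0.135,-0.02,0,0,-0.94,0.5],[-0.075,-0.15,-0.02,0,0,-1.06,0.5],[-0.079,-0.16,-0.02,0,0,-1.18,0.5]]'
python3 -m inch '[[0,0,0,0,0,-0.12,0.5],[0,0,0,0,0,-0.24,0.5],[0,0,0,0,0,-0.36,0.5],[0,0,0,0,0,-0.4,0.5],[0,0,0,0,0,-0.4,0.5],[0,0,0,0,0,-0.4,0.5],[0,0,0,0,0,-0.4,0.5],[0,0,0,0,0,-0.4,0.5]]'
python3 - <<'E'
from h import *
rel([.6225,-.0468,.075],-1.642+np.pi/2)
E
```

```text
t: 28.72
position: [0.6205, -0.0458, 0.159]
tool_rot: [3.14, 0.001, -0.465]
ft_force: [0.4, 0.5, -1.7]
gripper_width: 0.0595
grip_force: 30.0
t: 29.38
position: [0.6192, -0.0464, 0.1604]
tool_rot: [3.141, 0.001, -0.073]
ft_force: [-0.2, -0.3, -1.2]
gripper_width: 0.0597
grip_force: 30.0
shift [0.0034 0.0001 0.0854] turn [ 0.0001  0.0005 -0.0014]
```

```bash
python3 -m inch '[[0.0034,0,0.025,0,0,-0.001,0.5],[0.0034,0,0.05,0,0,-0.001,0.5],[0.0034,0,0.07,0,0,-0.001,0.5],[0.0034,0,0.08,0,0,-0.001,0.5],[0.0034,0,0.08,0,0,-0.001,0.5],[0.0034,0,0.08,0,0,-0.001,0.5],[0.0034,0,0.08,0,0,-0.001,0.5],[0.0034,0,0.08,0,0,-0.001,0.5],[0.0034,0,0.08,0,0,-0.001,0.5],[0.0034,0,0.08,0,0,-0.001,0.5]]'
python3 - <<'E'
from h import *
for i in range(4): rel([.6225,-.0468,.058],-1.642+np.pi/2); read_camera('top')
E
```

```text
t: 30.22
position: [0.6232, -0.0466, 0.0818]
tool_rot: [-3.141, -0.002, -0.071]
ft_force: [-0.1, -0.4, -1.3]
gripper_width: 0.06
grip_force: 30.0
shift [-0.0007  0.0003  0.0238] turn [-0.0004 -0.0019  0.0004]
shift [-0.0005  0.0003  0.0236] turn [-0.0003 -0.0014  0.0004]
shift [-0.0004  0.0003  0.0234] turn [-0.0002 -0.0011  0.0005]
shift [-0.0003  0.0002  0.0232] turn [-0.0002 -0.0007  0.0004]
```

```bash
python3 -m inch '[[0,0,0.006,0,0,0,0.5],[0,0,0.011,0,0,0,0.5],[0,0,0.015,0,0,0,0.5],[0,0,0.018,0,0,0,0.5],[0,0,0.02,0,0,0,0.5],[0,0,0.0215,0,0,0,0.5],[0,0,0.0215,0,0,0,0.5],[0,0,0.0215,0,0,0,0.5]]'
python3 -m inch '[[0,0,0.001,0,0,0,0.5],[0,0,0.002,0,0,0,0.5],[0,0,0.002,0,0,0,0.5],[0,0,0.002,0,0,0,0.5]]'
```

```text
t: 31.08
position: [0.6228, -0.0466, 0.0592]
tool_rot: [3.142, -0.0, -0.071]
ft_force: [-0.4, 0.2, -1.5]
gripper_width: 0.0595
grip_force: 30.0
t: 31.42
position: [0.6226, -0.0466, 0.0572]
tool_rot: [3.142, 0.0, -0.071]
ft_force: [-0.3, -0.7, -0.9]
gripper_width: 0.0592
grip_force: 30.0
```

```bash
python3 -m inch '[[0,0,0.0005,0,0,0,0.5],[0,0,0.0005,0,0,0,0.3],[0,0,0.0005,0,0,0,0.2],[0,0,0.0005,0,0,0,0.2],[0,0,-0.005,0,0,0,0.2],[0,0,-0.03,0,0,0,0.2],[0,0,-0.07,0,0,0,0.2],[0,0,-0.11,0,0,0,0.2],[0,0,-0.15,0,0,0,0.2],[0,0,-0.15,0,0,0,0.2]]'
python3 -m inch '[[-0.04,0,0,0,0,0,0.2],[-0.08,0,0,0,0,0,0.2],[-0.1,0,0,0,0,0,0.2],[-0.1,0,0,0,0,0,0.2],[-0.1,0,0,0,0,0,0.2],[-0.1,0,0,0,0,0,0.2],[-0.1,0,0,0,0,0,0.2],[-0.1,0,0,0,0,0,0.2]]'
python3 w.py w10.png clamp,clamp_place
python3 - <<'E'
import cv2
a=cv2.imread('pics/w10.png');cv2.imwrite('pics/w10c.png',cv2.resize(a[0:240,100:420],(800,600),interpolation=cv2.INTER_CUBIC))
E
```

```text
t: 32.25
position: [0.6276, -0.0469, 0.2182]
tool_rot: [-3.141, -0.019, -0.069]
ft_force: [0.7, -0.4, 2.4]
gripper_width: 0.0704
grip_force: 0.0
t: 32.92
position: [0.5239, -0.0395, 0.207]
tool_rot: [3.142, -0.0, -0.071]
ft_force: [0.2, 0.0, 0.3]
gripper_width: 0.0697
grip_force: 0.0
cam [ 0.604 -0.045  0.361] axis [-0.29  0.02 -0.96] 297.3186396354542 253.6343353271362 192.62439609037372
tcp [ 0.5237 -0.0396  0.2068] [ 3.1414e+00  4.0000e-04 -7.1000e-02]
clamp 0.88 [253.6  85.6] [ 0.6273 -0.0467  0.    ]
```

View pics/w10c.png

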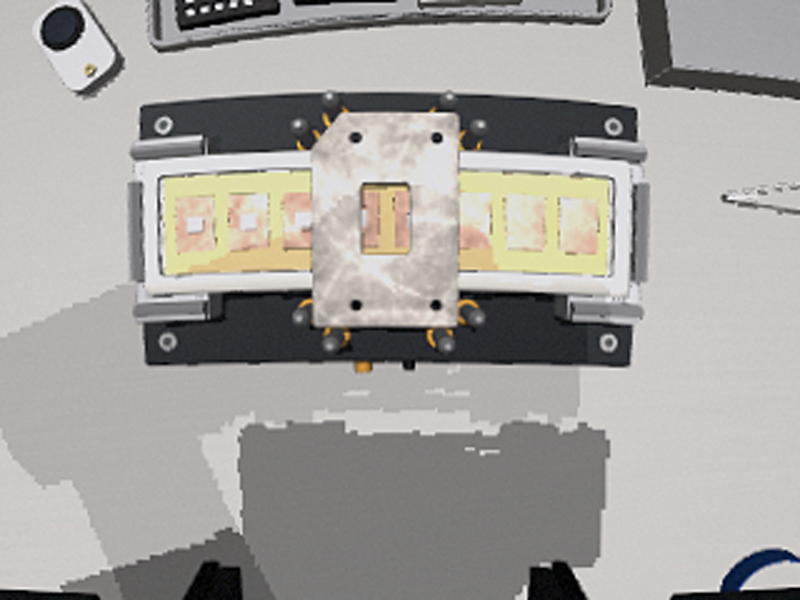

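The clamp lies crosswise on the boat at crop (386,220), framed by all eight dowels. The boat is in its guides, and the arm is clear.

```bash
python3 -c "
from station import *
print(job_done())"
```

```text
the job is handed in; nothing more can be done
None
```

I seated the riser, insert, white boat and window clamp in order, checked each by wrist camera, and handed the job in at about 33 s; the hand-in returned no verdict, so I don't know how it was judged.

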